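# Tip a distance meter out of its foam, turn it over and zero-check it against the stop

## Task

The laser distance meter was put away face down, with its nose tucked under the hood of its foam tray: tip it out by raising its free rear end first while the nose is still in the pocket, then turn it over and set it down, without dropping it or letting it topple, face up on the plywood check board with its rear end square against the metal stop strip. Then press its big key all the way down, let it spring back, and leave the meter lying there against the stop; do not disturb the tape measure, the glue bottle or the roll of masking tape.

Things in the scene. Friction and masses are not known exactly. Their poses are not given: they have to be found in the camera images.
- meter: laser distance meter, a loose block 110 (x) x 54 (y) x 26 (z) mm, 0.18 kg, white with black ends. Origin at its centre; +x to the nose (two lens windows), -x to the rear end, -z is the face (display, key), +z the plain back. Starts face down. Between x = -25 and +40 mm the face lies 5 mm lower (at z = -8 mm) than at the black ends (-13 mm). Sides flat; it can stand on its nose end.
- nose (a point): centre of the meter's nose end, 55 mm from its origin along +x; axes as the meter
- rear (a point): centre of the meter's rear end, 55 mm from its origin along -x; axes as the meter
- key (a joint): travel of the key in the meter's face, a grey square button 20 x 24 mm: 0 = out, 0.0035 m = fully pressed. A spring pushes it back (1 N at the start, 2.75 N when fully down).
- key_top (a point): centre of the key's outer surface, 14 mm from the meter's origin towards the nose, at z = -12.5 mm in the meter's frame when out (4.5 mm proud of the white middle of the face, half a millimetre lower than the black ends)
- tray: grey foam tray, rigid and fixed, 146 (x) x 160 (y) mm, walls 26 mm high. Origin at the centre of its underside, +x to the hood, z up. The pocket is 114 x 57 mm (x -57 to 57, y -28.5 to 28.5 mm), floor at z = 6 mm; the stored meter is centred in it within 1 mm, top at z = 32 mm. On both sides of the meter a finger notch goes down to the floor: x -50 to 0, |y| 28.5 to 68 mm.
- hood (a point): middle of the lower front edge of the tray's hood (tray x = 47, z = 35 mm; hood top z = 43 mm); axes as the tray. The hood covers the last 10 mm of the pocket, so the meter cannot be lifted straight out: raise the rear 20 to 30 degrees about the nose's lower edge, then draw it rearward and up along its own length.
- board: the plywood check board (fixed), 200 (x) x 180 (y) mm, 9 mm thick on four feet. Origin on the table under its centre, +x points to the stop strip, z up. The board's top is at z = 18 mm; the metal stop strip runs along y over the whole +x edge, 14 mm thick, its top at z = 30 mm, its inner face at x = +86 mm.
- stop (a point): middle of the lower edge of the stop strip's inner face, on the board's top (board x = 86 mm, y = 0); axes as the board. The meter's rear end must come against this face, anywhere along it where the whole end bears on it.
- tape_measure: bystander: yellow tape measure, 36 x 76 x 66 mm, standing on the far side of the work; origin at the centre of its underside
- glue_bottle: bystander: white glue bottle, 46 mm across, 129 mm tall, standing on the far side of the work; origin at the centre of its underside
- masking_tape: bystander: roll of masking tape, 96 mm across, 25 mm high, lying between the robot and the work; origin at the centre of its underside

How it is judged:
On the way, in this order (a step that is already met when the one before it is completed fails the run):
1. the meter's rear end is raised (meter tilted more than 15 degrees) while its nose is still in the pocket (angle between meter's own z axis and vertical between 0.26 and 1.2 rad and z of rear in the frame of tray above 0.043 m and z of nose in the frame of tray below 0.036 m and x of nose in the frame of tray between 0.025 and 0.07 m and y of nose in the frame of tray between -0.015 and 0.015 m), for 0.05 s.
2. the meter lies face up on the board with its rear end square against the stop strip, key out (angle between meter's own z axis and vertical above 3 rad and x of rear in the frame of stop between -0.0045 and 0.004 m and y of rear in the frame of stop between -0.065 and 0.065 m and angle between the x axis of meter and the x axis of board, either way round below 0.08 rad and z of rear in the frame of stop between 0.008 and 0.019 m and value of joint key below 0.001 m), for 0.2 s.
3. the key is pressed down (more than 2.2 mm) while the meter lies so (angle between meter's own z axis and vertical above 3 rad and x of rear in the frame of stop between -0.0045 and 0.004 m and y of rear in the frame of stop between -0.065 and 0.065 m and angle between the x axis of meter and the x axis of board, either way round below 0.08 rad and z of rear in the frame of stop between 0.008 and 0.019 m and value of joint key above 0.0022 m), for 0.05 s.
At the end, for the whole second after the job is handed in: the meter lies still on the board, face up within 8 degrees, its rear end within 4.5 mm of the stop strip's inner face and square to it within 4.6 degrees, the middle of the rear end within 65 mm of the middle of the strip, the key sprung back (within 1 mm) (all of step 2 and linear speed of meter below 0.02 m/s and angular speed of meter below 0.2 rad/s); the robot touches nothing.
It fails at once if the meter falls or topples: it moves faster than 0.5 m/s while the fingers do not touch it (linear speed of meter above 0.5 m/s and contact force between meter and the fingers below 0.02 N).
It fails at once if the tape measure is moved more than 20 mm (distance of tape_measure from where it was at the start of the episode above 0.02 m).
It fails at once if the glue bottle is moved more than 20 mm (distance of glue_bottle from where it was at the start of the episode above 0.02 m).
It fails at once if the masking tape is moved more than 20 mm (distance of masking_tape from where it was at the start of the episode above 0.02 m).
It also fails if it takes over 64 s, if anything falls off the work surface, if the arm or the gripper's body presses on something with over 40 N, if the wrist force passes 120 N, or if a joint passes its speed limit or range.

## Robot

A 6-joint arm with a two-finger parallel gripper is mounted at the origin on a cart in front of the work surface, level with it; the furniture and walls round the work are solid. World frame = base frame: x ahead of the robot, y to its left, z up, the work surface at z = 0. Lengths are in m, angles in rad, forces in N, time in s.
With the tool pointing down it reaches from about 0.325 to 0.9 m from the base axis. Payload 3.5 kg.
Tool frame: the origin (TCP) lies at the very end of the fingers, on their centre line; the grasp point (between the pads) lies 19 mm behind it (pinch_z is the distance from the TCP to the grasp point, in m); z points along the fingers, y is the line along which they close (so a half turn about z gives the same grasp; the last joint's range is limited). The gripper opens to 85 mm and grips with 20 to 120 N. Pads are 22 mm wide; open, the fingers measure 114 mm over their backs; the gripper's body (76 mm by 85 mm) begins 54 mm behind the grasp point. The pads swing forward as they close: fully open they stand 13 mm farther back than shut.
Start: joints at [-1.292, 0.276, -0.026, 1.268, 0, 1.467], TCP at [0.233, -0.58, 0.231] pointing down, gripper open.
Joint ranges: [-3.12, 3.12], [-0.85, 1.88], [-1.08, 1.24], [-1.95, 2.15], [-1.57, 1.53], [-3.14, 3.14]. Speed limits (rad/s): [2.57, 2.57, 3.14, 3.14, 3.14, 3.14].

## Interface

Orientations are given as a 3x3 rotation matrix whose columns are the frame's x, y, z axes.
In Python, from bench import * gives the robot as it stands. The module is installed in compiled form; this text tells all that it offers.
- The arm moves only by the tool servo_tool, never from a script. Its argument "rows" is a list that holds one entry, the list of rows, each a list of 4 numbers: the shift along the tool's x, y, z scaled (see below), then the turn about the tool's z scaled (see below). In form: [[[dx, dy, dz, twist], ...]]. A call has 1 to 12 rows; each row shifts and turns the commanded pose from where the row before left it, along the tool's axes as they then stand; what a row does not reach is not made up. The controller multiplies each number of a shift by 0.025 m and each number of a turn by 5 degrees. A row lasts 1/8 s, in which the tool goes at most 62.5 mm and 10.7 degrees, less where a joint would pass 70% of its speed; a pose out of reach is approached as far as the arm can. A call with a number of a shift or a turn outside -1 to 1 is refused whole. A call with a gripper value outside its range is refused whole. "gripper" is the opening, from -1 (shut) to 1 (fully open), set as the call begins (left out, the last holds). The fingers move at their own pace and stop on an object; the grip force is fixed at half the most. Time passes only in rows, so rows that do not move let the fingers close. It gives the time, the measured TCP pose, the force, the opening and the grip force at its end, in the units of the state.
- get_state(): the state, without advancing time (a new reading comes with each control period).
- grab_frame(name): name is "scene" or "top" or "wrist"; returns a dict with "img" (384x512x3 uint8, red, green, blue), "range_z" (384x512 float32, m along the optical axis (not along the pixel's ray), 0 where there is no reading), "mtx" (3x3 intrinsics, pixels), "R" (3x3) and "t" (3): a world point X has camera coordinates R X + t; the wrist camera has in their place "hand_eye" (4x4, takes a point from camera to tool coordinates, whose origin is the TCP and whose axes are the flange's). Camera axes: x right, y down, z forward; pixel columns grow to the right and rows downward; lengths in m; the calibration is good to about 2 mm. A picture is of the moment at which its call begins: read the wrist's pose just before it.
- job_done(): hands the job in; it is judged then, once.
The state is a dict: "time_s": time; "q": joint angles; "joint_velocities": joint speeds; "effort": joint torques, N m; "eef_pos": TCP position; "tool_rot": TCP orientation; "wrist_force": force on the tool from outside, world axes, zero at the start; "torque": the same for the moment, N m; "finger_gap": opening from 0.0 (shut) to 1.0 (fully open); "grasp_force": force on a finger pad.
Only numpy, scipy, OpenCV 4.12 (cv2) and the standard library are available. Lean on these libraries where they do the work, as an engineer would, in place of code of your own. Each camera call takes 0.05 s, during which the arm holds its last target. There are 200 camera calls.

## Working session

There is one attempt and no reset: what is moved stays moved. The work goes in short steps, Python scripts to look and compute and a tool call to move; the robot and the scene stay as the last step left them, time stands still between calls to the robot, and variables do not carry over. Pictures are saved under pics/ and viewed, at most 10 in all, crops included, and the job is handed in when it is done.

Besides the shell and the picture viewer there is one more tool, called after ">>>" as name(argument=value, ...), one argument or row to a line, values as JSON. servo_tool: Moves the arm, as the interface text tells. Shifts and turns lie within -1 to 1; 1 stands for 0.025 m of shift or 5 degrees of turn. Its arguments: {"type":"object","properties":{"rows":{"type":"array"},"gripper":{"type":"number"}},"required":["rows"]}

```bash
mkdir -p pics; cat > h.py <<'E'
from bench import *
import numpy as np, cv2
def pts(f):
    """world points per pixel for fixed cameras"""
    z=f["range_z"].astype(float); K=np.array(f["mtx"]); v,u=np.mgrid[:z.shape[0],:z.shape[1]]
    c=np.stack([(u-K[0,2])/K[0,0]*z,(v-K[1,2])/K[1,1]*z,z],-1)
    return c, z>0
def world(f,st=None):
    c,ok=pts(f)
    if "hand_eye" in f:
        T=np.array(f["hand_eye"]); c=c@T[:3,:3].T+T[:3,3]
        return c@np.array(st["tool_rot"]).T+np.array(st["eef_pos"]),ok
    return (c-np.array(f["t"]))@np.array(f["R"]),ok
def save(f,n): cv2.imwrite("pics/"+n+".png",cv2.cvtColor(f["img"],cv2.COLOR_RGB2BGR))
E
python3 - <<'E'
from h import *
st=get_state(); print(st)
a=grab_frame("scene"); b=grab_frame("top")
im=np.hstack([a["img"],b["img"]]); im=cv2.resize(im,(800,300),interpolation=cv2.INTER_AREA)
cv2.imwrite("pics/a.png",im[:,:,::-1]); save(b,"top"); save(a,"scene")
for f in (a,b):
    print(f["mtx"],f["R"],f["t"])
E
```

```text
{'time_s': 0.0, 'q': array([-1.29235834e+00,  2.77116844e-01, -2.79017180e-02,  1.26797191e+00,
       -2.91822645e-05,  1.46740779e+00]), 'joint_velocities': array([0.00039276, 0.00166174, 0.00046104, 0.00091548, 0.00052104,
       0.00024154]), 'effort': array([-5.07775530e-04, -4.45505476e+01,  2.95204121e+01,  1.65220723e-02,
       -1.15466037e-04, -6.69706850e-06]), 'eef_pos': array([ 0.23265971, -0.57924373,  0.23015989]), 'tool_rot': array([[ 9.27985642e-01,  3.72615417e-01, -6.31128979e-04],
       [ 3.72615900e-01, -9.27983284e-01,  2.10162155e-03],
       [ 1.97419449e-04, -2.18544332e-03, -9.99997592e-01]]), 'wrist_force': array([ 0.05479371, -0.67638894,  0.80155482]), 'torque': array([-0.01852696, -0.00714098,  0.02172135]), 'grasp_force': 0.0, 'finger_gap': 0.9995135677042138}
[[367.75020568   0.         257.76921851]
 [  0.         367.75020568 192.38808345]
 [  0.           0.           1.        ]] [[-0.86312808 -0.50482416  0.01274733]
 [-0.30905208  0.50810456 -0.80393816]
 [ 0.39937043 -0.69784119 -0.59457627]] [0.46654496 0.20912832 0.66617121]
[[395.17031513   0.         255.40252088]
 [  0.         395.17031513 195.22891596]
 [  0.           0.           1.        ]] [[-0.00711193 -0.99958898 -0.02777209]
 [-0.99565139  0.00965821 -0.09265546]
 [ 0.09288561  0.02699236 -0.99531084]] [0.02729479 0.53745778 0.86155848]
```

View pics/top.png

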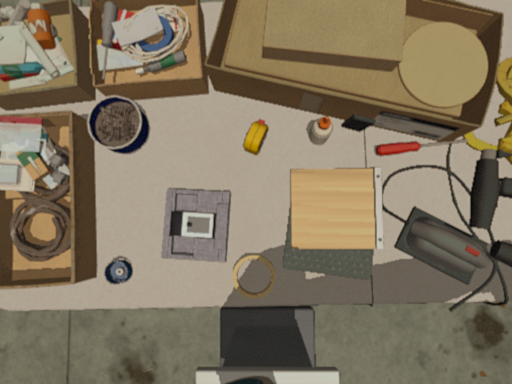

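View pics/scene.png

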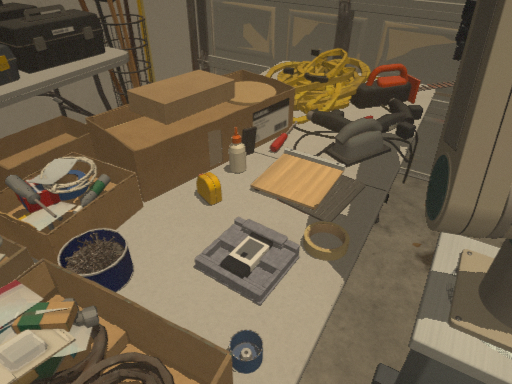

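The top view shows the tray at about (196,224), with the meter's rear (large black end) to the left at (177,223) and the hood to the right. The board is at (333,208) with its strip at x≈379. The bystanders are the tape measure (256,137), glue bottle (320,129) and roll of masking tape (254,275). The scene view agrees.

```bash
cat > m.py <<'E'
from h import *
def rect(P):
    r=cv2.minAreaRect((P[:,:2]*1000).astype(np.float32)); return np.round(r[0],1),np.round(r[1],1),round(r[2],2)
if __name__=="__main__":
  for n in ("top","scene"):
    f=grab_frame(n); W,ok=world(f); I=f["img"].astype(int); z=W[...,2]; hsv=cv2.cvtColor(f["img"],cv2.COLOR_RGB2HSV)
    def comp(m,near):
        m=m.astype(np.uint8); k,l,s,c=cv2.connectedComponentsWithStats(m)
        i=1+np.argmin(np.hypot(*(c[1:]-near).T)+1e3*(s[1:,4]<15)); return l==i
    N={"top":dict(tray=(196,224),board=(333,208),strip=(379,208),white=(198,224)),"scene":dict(tray=(250,262),board=(298,182),strip=(330,165),white=(252,250))}[n]
    reg=lambda p,r:(np.hypot(np.arange(512)[None]-p[0],np.arange(384)[:,None]-p[1])<r)
    zz=lambda m:np.round(np.percentile(z[m&ok],[5,50,95])*1000,1)
    t=comp(reg(N["tray"],62)&(z>.012)&ok&(W[...,1]>.03),N["tray"]); print(n,"tray",rect(W[t]),zz(t))
    hd=reg(N["tray"],62)&(z>.0385)&ok&(z<.06)&(W[...,1]>.03); print("hood",rect(W[hd]),zz(hd))
    b=comp(reg(N["board"],75)&(hsv[...,1]>80)&(hsv[...,0]<25)&(z<.03)&ok&(z>.008),N["board"]); print("board",rect(W[b]),zz(b))
    s=comp(reg(N["board"],80)&(z>.024)&(z<.045)&ok,N["strip"]); print("strip",rect(W[s]),zz(s))
    w=comp(reg(N["white"],30)&(hsv[...,2]>150)&(hsv[...,1]<60),N["white"]); print("white",rect(W[w]),zz(w))
    k=comp(reg(N["white"],30)&(hsv[...,2]<40)&ok&(z>.028),(177,223) if n=="top" else (236,264)); print("black",rect(W[k]),zz(k))
E
python3 m.py
```

```text
top tray (array([472.9, 157.2]), array([144.8, 155.8]), 85.97) [23.5 29.1 43.7]
hood (array([475.5,  97.9]), array([ 26.1, 133.9]), 86.08) [40.4 43.1 45.8]
board (array([ 507.9, -149.2]), array([188. , 178.4]), 89.54) [15.5 18.1 20.7]
strip (array([ 507.3, -259.7]), array([ 36.5, 177.9]), 89.3) [26.4 30.  34.6]
white (array([470.1,  92.6]), array([188.8,  54.2]), 86.96) [29.6 32.2 34.8]
black (array([476.8, 206.9]), array([48.9, 10.1]), 0.04) [28.8 32.2 35.1]
scene tray (array([473.8, 156.4]), array([146.4, 157.1]), 85.94) [16.4 27.5 43.6]
hood (array([469.2,  98. ]), array([28. , 99.3]), 84.29) [40.3 43.6 45.1]
board (array([ 508.4, -152.4]), array([193.2, 180.5]), 89.69) [16.2 18.9 20.6]
strip (array([ 507.5, -260. ]), array([ 38.4, 179.2]), 89.9) [24.8 30.4 37.3]
white (array([450.8, 149.2]), array([10.2, 22.3]), 0.71) [29.5 32.7 35. ]Traceback (most recent call last):
  File "m.py", line 18, in <module>
    k=comp(reg(N["white"],30)&(hsv[...,2]<40)&ok&(z>.028),(177,223) if n=="top" else (236,264)); print("black",rect(W[k]),zz(k))
  File "m.py", line 9, in comp
    i=1+np.argmin(np.hypot(*(c[1:]-near).T)+1e3*(s[1:,4]<15)); return l==i
        ~~~~~~~~~^^^^^^^^^^^^^^^^^^^^^^^^^^^^^^^^^^^^^^^^^^^^
    return _wrapfunc(a, 'argmin', axis=axis, out=out, **kwds)
    return bound(*args, **kwds)
ValueError: attempt to get argmin of an empty sequence
```

>>> servo_tool(
  rows=[
    [[0.83,-1,-0.1,0],[0.83,-1,-0.1,0],[0.83,-1,-0.1,0],[0.83,-1,-0.1,0],[0.83,-1,-0.1,0],[0.83,-1,0,0],[0.83,-1,0,0],[0.83,-1,0,0],[0.83,-1,0,0],[0.83,-1,0,0],[0.83,-1,0,0],[0.83,-1,0,0]],
  ],
)

```text
time_s: 1.7
eef_pos: [0.3522, -0.2077, 0.2437]
tool_rot: [[0.928, 0.372, 0.0], [0.372, -0.928, 0.0], [0.0, 0.0, -1.0]]
wrist_force: [0.7, 0.1, 0.4]
finger_gap: 0.999
grasp_force: 0.0
```

>>> servo_tool(
  rows=[
    [[0.83,-1,0,0],[0.83,-1,0,0],[0.83,-1,0,0],[0.83,-1,0,0],[0.83,-1,0,0],[0.83,-1,0,0],[0.83,-1,0,0],[0.83,-1,0,0],[0.83,-1,0,0],[0.83,-1,0,0],[0.83,-1,0,0],[0.83,-0.8,0,0]],
  ],
)

```text
time_s: 3.2
eef_pos: [0.4732, 0.1589, 0.2436]
tool_rot: [[0.928, 0.373, -0.0], [0.373, -0.928, -0.0], [-0.0, -0.0, -1.0]]
wrist_force: [-0.0, -0.7, 0.4]
finger_gap: 1.005
grasp_force: 0.0
```

>>> servo_tool(
  rows=[
    [[0,0,0,-1],[0,0,0,-1],[0,0,0,-1],[0,0,0,-1],[0,0,0,-1],[0,0,0,-1],[0,0,0,-1],[0,0,0,-1],[0,0,0,-1],[0,0,0,-1],[0,0,0,-1],[0,0,0,-1]],
  ],
)

```text
time_s: 4.7
eef_pos: [0.4731, 0.1577, 0.2436]
tool_rot: [[0.138, 0.99, -0.0], [0.99, -0.138, -0.0], [-0.0, -0.0, -1.0]]
wrist_force: [-0.1, 0.6, -0.0]
finger_gap: 1.001
grasp_force: 0.0
```

>>> servo_tool(
  rows=[
    [[0,0,0,-0.8],[0,0,0,0]],
  ],
)

```text
time_s: 4.95
eef_pos: [0.4731, 0.1577, 0.2436]
tool_rot: [[0.073, 0.997, -0.0], [0.997, -0.073, -0.0], [-0.0, -0.0, -1.0]]
wrist_force: [-0.2, -0.8, -0.4]
finger_gap: 0.999
grasp_force: 0.0
```

```bash
python3 - <<'E'
from h import *
s=get_state(); f=grab_frame("wrist"); save(f,"w1"); print(s["time_s"],s["q"],s["eef_pos"],s["tool_rot"],s["wrist_force"]); print(f["mtx"],f["hand_eye"])
np.savez("w1.npz",img=f["img"],z=f["range_z"],p=s["eef_pos"],R=s["tool_rot"])
E
```

```text
4.95 [ 1.91977086e-01  4.54256149e-02 -2.74232450e-01  1.25157744e+00
 -1.88604054e-06  1.83561191e+00] [0.4730962  0.15766265 0.24361638] [[ 7.27740846e-02  9.97348358e-01 -4.30747468e-04]
 [ 9.97348444e-01 -7.27741279e-02 -8.56460818e-05]
 [-1.16766250e-04 -4.23372502e-04 -9.99999904e-01]] [-0.24793195 -0.81509065 -0.43570397]
[[321.17552761   0.         253.55494435]
 [  0.         321.17552761 190.6510401 ]
 [  0.           0.           1.        ]] [[-6.56910838e-04 -9.50433485e-01 -3.10927256e-01  7.96560979e-02]
 [ 9.99998143e-01 -1.18762759e-03  1.51756208e-03 -1.88535010e-04]
 [-1.81160761e-03 -3.10925682e-01  9.50432501e-01 -1.42551853e-01]
 [ 0.00000000e+00  0.00000000e+00  0.00000000e+00  1.00000000e+00]]
```

View pics/w1.png

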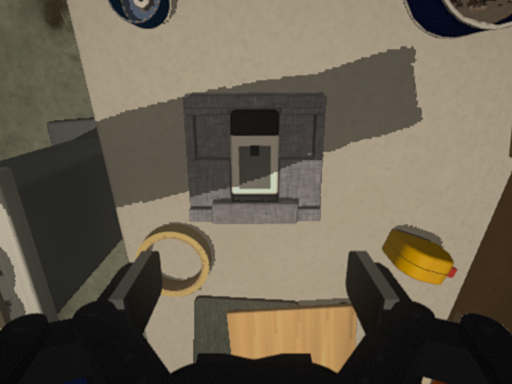

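The wrist view shows the meter at columns 231–279, with its rear edge at row 110 and the hood at rows 200–222. The meter is close to upright in the image, and the roll of tape is at (175,263).

```bash
python3 - <<'E'
from h import *
d=np.load("w1.npz"); f=grab_frame("wrist"); s=get_state()
T=np.array(f["hand_eye"]);K=np.array(f["mtx"]);R=np.array(s["tool_rot"]);p=np.array(s["eef_pos"])
def cast(u,v,z):
    r=R@(T[:3,:3]@np.array([(u-K[0,2])/K[0,0],(v-K[1,2])/K[1,1],1])); o=R@T[:3,3]+p
    return np.round((o+r*(z-o[2])/r[2])*1000,1)
g=cv2.cvtColor(f["img"],cv2.COLOR_RGB2GRAY).astype(float)
# black rear end: dark blob ; tray gray ~ ?
for v in (120,130,145,160,175,185): print(v,g[v,222:290].astype(int)[::1].tolist())
print(g[100:140,255].astype(int).tolist())
W,ok=world(f,s)
for nm,sl in dict(rear=np.s_[114:132,236:275],white=np.s_[140:150,236:275],hood=np.s_[206:216,220:290],wallL=np.s_[110:200,191:193],notch=np.s_[120:150,200:220]).items():
    print(nm,np.round(np.median(W[sl].reshape(-1,3),0)*1000,1))
for u,v,z in ((231,110,.032),(279,110,.032),(231,190,.032),(279,190,.032),(184,93,.026),(326,93,.026),(320,220,.026),(190,220,.026)): print(u,v,cast(u,v,z))
E
```

```text
120 [65, 62, 62, 61, 58, 56, 57, 55, 34, 20, 23, 23, 23, 22, 24, 22, 26, 22, 25, 23, 23, 20, 21, 23, 25, 22, 23, 21, 19, 21, 24, 24, 24, 21, 20, 22, 22, 22, 20, 21, 21, 21, 23, 19, 23, 22, 22, 22, 22, 22, 22, 21, 18, 19, 21, 19, 26, 48, 61, 64, 65, 65, 63, 60, 62, 64, 64, 64]
130 [60, 62, 61, 58, 62, 62, 64, 59, 37, 20, 23, 23, 23, 23, 23, 23, 24, 21, 25, 24, 21, 22, 24, 23, 21, 22, 23, 22, 23, 22, 23, 20, 22, 21, 22, 22, 24, 22, 23, 22, 22, 20, 22, 22, 18, 22, 22, 19, 24, 21, 24, 22, 23, 24, 21, 19, 31, 58, 60, 58, 57, 60, 60, 58, 61, 60, 60, 63]
145 [63, 67, 65, 63, 63, 64, 62, 61, 73, 97, 106, 108, 110, 109, 110, 109, 108, 104, 106, 104, 106, 106, 107, 105, 105, 106, 106, 102, 79, 64, 64, 65, 64, 63, 64, 64, 68, 76, 87, 88, 89, 93, 95, 94, 95, 94, 93, 93, 96, 107, 110, 109, 108, 110, 109, 100, 83, 64, 61, 61, 64, 64, 61, 61, 61, 62, 63, 64]
160 [61, 60, 60, 58, 59, 60, 55, 51, 54, 90, 103, 109, 110, 108, 110, 109, 92, 64, 52, 54, 56, 56, 56, 55, 56, 55, 55, 56, 54, 56, 55, 57, 54, 55, 56, 56, 56, 55, 56, 56, 56, 56, 57, 57, 56, 56, 54, 56, 76, 105, 111, 110, 110, 111, 108, 96, 69,
[... 492 characters left out ...]
09, 108, 108, 107, 107, 107, 107, 107, 107, 108, 107, 105, 107, 107, 106, 106, 104, 108, 146, 192, 203, 202, 202, 201, 181, 139, 82, 88, 108, 113, 115, 118, 119, 116, 109, 106, 105, 108]
[74, 74, 71, 69, 69, 69, 66, 61, 54, 37, 20, 19, 21, 20, 21, 23, 23, 23, 22, 23, 21, 23, 22, 19, 24, 20, 22, 21, 23, 21, 21, 22, 23, 19, 22, 55, 99, 110, 111, 110]
rear [478.2 199.   31.9]
white [476.5 175.1  32.2]
hood [470.7 101.1  43. ]
wallL [403.5 168.4  25.7]
notch [423.6 186.4   5.9]
231 110 [453.4 214.   32. ]
279 110 [504.8 210.2  32. ]
231 190 [444.8 124.2  32. ]
279 190 [500.3 120.1  32. ]
184 93 [404.4 235.   26. ]
326 93 [556.4 223.8  26. ]
320 220 [548.6  76.1  26. ]
190 220 [390.9  87.8  26. ]
```

>>> servo_tool(
  rows=[
    [[0.68,0.04,1,0],[0.69,0.04,1,0],[0,0,1,0],[0,0,1,0],[0,0,1,0],[0,0,1,0],[0,0,1,0],[0,0,1,0],[0,0,0.8,0],[0,0,0.5,0],[0,0,0.28,0],[0,0,0,0]],
  ],
  gripper=1,
)

```text
time_s: 6.55
eef_pos: [0.4778, 0.1917, 0.0042]
tool_rot: [[0.072, 0.997, -0.0], [0.997, -0.072, -0.0], [-0.0, -0.0, -1.0]]
wrist_force: [-0.5, 0.4, 1.2]
finger_gap: 0.998
grasp_force: 0.0
```

>>> servo_tool(
  rows=[
    [[0,0,0,0],[0,0,0,0],[0,0,0,0],[0,0,0,0],[0,0,0,0],[0,0,0,0]],
  ],
  gripper=-1,
)

```text
time_s: 7.3
eef_pos: [0.4777, 0.192, 0.0053]
tool_rot: [[0.072, 0.997, 0.0], [0.997, -0.072, 0.001], [0.001, -0.0, -1.0]]
wrist_force: [-2.1, -0.1, 5.8]
finger_gap: 0.616
grasp_force: 65.2
```

```bash
python3 - <<'E'
from h import *
s=get_state(); f=grab_frame("wrist"); a=grab_frame("scene")["img"]; print(s["wrist_force"],s["torque"])
c=cv2.resize(a[170:340,150:400],None,fx=2,fy=2); o=np.zeros((384+0,512+500,3),np.uint8); o[:,:512]=f["img"]; o[:340,512:]=c
cv2.imwrite("pics/g1.png",cv2.resize(o,(800,303))[:,:,::-1])
E
```

```text
[-2.11983993 -0.07288058  5.76399974] [ 0.02884414  0.55557316 -0.02844554]
```

View pics/g1.png

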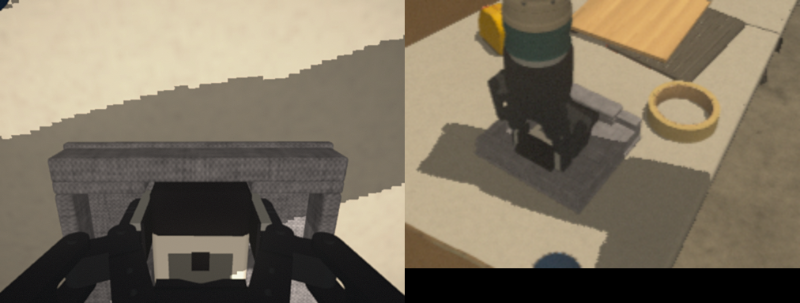

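The meter is held across its sides at the rear (gap 0.616, about 52 mm), with both pads on the black end. Next I lift along the arc and watch the force.

>>> servo_tool(
  rows=[
    [[0,0,-0.1,0],[-0.02,0,-0.2,0],[-0.03,0,-0.2,0],[-0.03,0,-0.16,0],[0,0,0,0]],
  ],
)

```text
time_s: 8.02
eef_pos: [0.477, 0.1902, 0.0208]
tool_rot: [[0.072, 0.997, -0.001], [0.997, -0.072, 0.001], [0.001, -0.001, -1.0]]
wrist_force: [-1.3, 3.9, -8.4]
finger_gap: 0.617
grasp_force: 65.3
```

```bash
cat > tilt.py <<'E'
from h import *
def tilt(name="wrist",save_as=None):
    s=get_state(); f=grab_frame("wrist"); T=np.array(f["hand_eye"]); c,ok=pts(f)
    P=c@T[:3,:3].T+T[:3,3]   # tool frame, z down
    m=ok&(abs(P[...,1])<.02)&(abs(P[...,0])<.12)&(P[...,2]>-.075)&(P[...,2]<.15)
    if save_as: save(f,save_as)
    return s,P,m,f
if __name__=="__main__":
    s,P,m,f=tilt(); print(s["time_s"],np.round(s["wrist_force"],1),np.round(s["torque"],2),s["grasp_force"])
    for v in range(190,380,10):
        q=m[v]; 
        if q.sum()>5: print(v,np.round(np.median(P[v][q],0)*1000,1),np.median(f["img"][v][q],0).astype(int))
E
python3 tilt.py
```

```text
8.025 [-1.3  3.9 -8.4] [ 1.33  0.18 -0.03] 65.29347120551392
190 [35.   0.  -5.1] [93 88 85]
200 [30.2  0.2 -5.1] [94 89 86]
210 [25.3  0.  -4.9] [86 81 79]
220 [ 22.6   0.2 -10.3] [26 25 25]
230 [ 21.4  -0.  -18.3] [25 23 24]
240 [ 20.3  -0.  -25.4] [25 23 24]
250 [ 17.4  -0.  -28.3] [27 25 25]
260 [ 12.8  -0.  -28.1] [27 25 25]
270 [  7.7  -0.3 -27.3] [27 26 25]
280 [  2.4  -0.3 -26.5] [29 27 27]
290 [ -3.    0.2 -25.8] [31 29 27]
300 [ -8.7  -0.1 -24.9] [160 148 130]
310 [-14.5  -0.1 -24.1] [160 148 129]
320 [-20.    0.4 -24. ] [77 74 66]
330 [-26.3   0.4 -23.1] [76 73 65]
340 [-33.1  -0.3 -21.8] [76 73 65]
350 [-39.8  -0.1 -21. ] [129 122 108]
360 [  9.6   1.1 -74.7] [25 24 25]
```

>>> servo_tool(
  rows=[
    [[-0.03,0,-0.2,0],[-0.03,0,-0.2,0],[-0.04,0,-0.2,0],[-0.04,0,-0.2,0],[0,0,0,0]],
  ],
)

```text
time_s: 8.7
eef_pos: [0.4768, 0.1853, 0.0409]
tool_rot: [[0.073, 0.997, -0.001], [0.997, -0.073, -0.002], [-0.002, -0.001, -1.0]]
wrist_force: [-1.8, -0.9, -7.2]
finger_gap: 0.619
grasp_force: 65.1
```

```bash
python3 tilt.py
```

```text
8.7 [-1.8 -0.9 -7.2] [ 0.3   0.39 -0.08] 65.05894598652958
190 [22.  -0.5 35. ] [92 86 84]
200 [15.9  0.1 34.8] [96 90 88]
210 [27.2 -0.  -9.9] [66 62 61]
220 [ 25.5  -0.  -17.1] [28 26 26]
230 [ 23.4  -0.  -22.4] [27 25 25]
240 [ 21.4  -0.  -27.4] [26 24 24]
250 [ 18.9   0.1 -31. ] [30 28 29]
260 [ 14.8   0.1 -31.5] [27 25 24]
270 [  8.8   0.6 -29.1] [28 26 25]
280 [  2.3  -0.1 -26.4] [29 28 26]
290 [ -4.7  -0.3 -23.4] [45 42 38]
300 [-12.1  -0.1 -20.4] [153 141 124]
310 [-19.4   0.2 -18. ] [75 71 64]
320 [-28.2  -0.1 -14.2] [75 71 63]
330 [-37.4  -0.1 -10.6] [74 71 63]
340 [-47.7  -0.8  -6.3] [133 126 112]
350 [-58.8  -0.1  -1.7] [131 124 111]
360 [  9.6  -1.9 -74.7] [26 24 25]
```

Tilt is 22° with the nose against the hood's edge, so step 1 should be met. I keep turning it about the hood edge.

>>> servo_tool(
  rows=[
    [[-0.1,0,-0.22,0],[-0.13,0,-0.22,0],[-0.15,0,-0.21,0],[-0.18,0,-0.22,0],[-0.21,0,-0.2,0],[-0.23,0,-0.17,0],[0,0,0,0]],
  ],
)

```text
time_s: 9.62
eef_pos: [0.476, 0.1625, 0.0732]
tool_rot: [[0.072, 0.997, 0.001], [0.997, -0.072, 0.004], [0.004, 0.001, -1.0]]
wrist_force: [-3.6, 6.3, -5.1]
finger_gap: 0.615
grasp_force: 64.7
```

```bash
python3 tilt.py
```

```text
9.625 [-3.6  6.3 -5.1] [ 1.8   0.69 -0.11] 64.74212944507599
190 [11.5  0.1 67.3] [93 88 86]
200 [ 4.2  0.1 67.3] [93 87 85]
210 [ 32.4  -0.  -23. ] [30 29 28]
220 [ 29.7  -0.  -26.8] [30 27 28]
230 [ 26.6  -0.  -29.4] [28 26 26]
240 [ 23.7   0.1 -32. ] [27 26 25]
250 [ 20.8  -0.1 -34.5] [26 25 25]
260 [ 18.   -0.2 -37. ] [28 26 27]
270 [ 14.2   0.1 -37.7] [29 26 26]
280 [ -0.1   0.2 -22.7] [39 37 34]
290 [-23.9   0.2   3.8] [65 62 56]
300 [-52.9   0.   33.9] [77 73 71]
310 [-57.5  -0.   29.9] [161 151 146]
320 [-65.2  -0.   29.7] [167 156 150]
330 [-73.1  -0.   29.7] [168 157 151]
360 [  9.5   2.1 -74.6] [28 27 26]
```

>>> servo_tool(
  rows=[
    [[-0.17,0,-0.13,0],[-0.18,0,-0.11,0],[-0.19,0,-0.09,0],[-0.19,0,-0.07,0],[-0.2,0,-0.06,0],[-0.2,0,-0.05,0],[-0.2,0,-0.03,0],[-0.2,0,-0.01,0],[0,0,0,0]],
  ],
)

```text
time_s: 10.8
eef_pos: [0.4738, 0.1263, 0.0879]
tool_rot: [[0.07, 0.998, 0.002], [0.997, -0.07, 0.009], [0.009, 0.001, -1.0]]
wrist_force: [-3.1, 10.9, -0.2]
finger_gap: 0.621
grasp_force: 67.0
```

```bash
python3 tilt.py
```

```text
10.8 [-3.1 10.9 -0.2] [ 2.95  1.02 -0.  ] 66.96962177753448
190 [ 6.7  0.1 82.1] [99 93 91]
200 [ 8.2 -0.2 56. ] [28 27 27]
210 [15.9 -0.2 18.8] [88 84 76]
220 [ 33.4  -0.  -35.2] [27 25 25]
230 [ 31.    0.3 -38.7] [33 31 32]
240 [ 27.7  -0.2 -39.8] [33 31 31]
250 [ 24.2  -0.1 -40.8] [34 32 32]
260 [ 20.7  -0.2 -41.7] [37 35 33]
270 [ 17.2   0.1 -42.6] [43 39 36]
280 [ 13.8   0.1 -43.6] [48 44 39]
290 [-83.    0.1  87.1] [234 224 190]
300 [-92.8   0.1  87. ] [232 220 189]
310 [-1.028e+02  1.000e-01  8.680e+01] [232 220 190]
320 [-1.131e+02  1.000e-01  8.680e+01] [233 221 190]
330 [ 17.1  18.6 -72. ] [38 35 34]
360 [  9.6  -1.5 -74.7] [31 29 29]
```

>>> servo_tool(
  rows=[
    [[-0.2,0,-0.04,0],[-0.2,0,-0.03,0],[-0.2,0,-0.02,0],[-0.2,0,0,0],[-0.2,0,0,0],[-0.1,0,0,0],[0,0,0,0]],
  ],
)

```text
time_s: 11.72
eef_pos: [0.4719, 0.0979, 0.0893]
tool_rot: [[0.071, 0.998, 0.002], [0.997, -0.071, 0.006], [0.006, 0.002, -1.0]]
wrist_force: [-1.8, 9.4, -3.7]
finger_gap: 0.619
grasp_force: 63.7
```

```bash
python3 tilt.py
```

```text
11.725 [-1.8  9.4 -3.7] [ 2.44  0.36 -0.03] 63.65512043237686
190 [30.1  0.  10.1] [134 127 113]
200 [29.9 -0.2 -4.1] [132 131 118]
210 [ 32.5  -0.  -23.3] [45 44 40]
220 [ 31.9  -0.  -31.8] [34 33 31]
230 [ 31.4  -0.2 -39.5] [32 31 29]
240 [ 30.6  -0.1 -45.6] [32 31 29]
250 [ 28.   -0.2 -47.7] [35 32 31]
260 [ 24.4   0.1 -48. ] [37 33 32]
270 [ 20.5   0.1 -47.8] [41 36 34]
280 [ 16.3   0.1 -47.4] [46 41 37]
290 [ 12.   -0.1 -47.1] [52 45 41]
300 [  7.2   0.3 -46.1] [47 41 36]
310 [-1.043e+02  1.000e-01  8.870e+01] [240 229 202]
320 [-1.146e+02  1.000e-01  8.860e+01] [240 229 202]
330 [ 17.1  18.8 -72.1] [42 38 35]
360 [  9.5  -0.5 -74.7] [33 32 31]
```

It is now just past vertical (about 93°), with the nose about 20 mm above the pocket floor. I lower it so that it stands on its nose in the pocket, then regrasp nearer the face side.

>>> servo_tool(
  rows=[
    [[0.12,0,0,0],[0,0,0.2,0],[0,0,0.2,0],[0,0,0.2,0],[0,0,0.14,0],[0,0,0.06,0],[0,0,0.04,0],[0,0,0,0]],
  ],
)

```text
time_s: 12.78
eef_pos: [0.4718, 0.1001, 0.0691]
tool_rot: [[0.07, 0.998, 0.002], [0.998, -0.071, 0.004], [0.004, 0.001, -1.0]]
wrist_force: [-5.0, 7.4, 5.2]
finger_gap: 0.621
grasp_force: 65.6
```

```bash
python3 tilt.py
```

```text
12.775 [-5.   7.4  5.2] [1.83 1.3  0.08] 65.59199720621109
190 [29.7 -0.2 11.1] [133 125 111]
200 [29.7  0.  -3.6] [135 135 121]
210 [ 32.5  -0.  -23.3] [46 44 41]
220 [ 32.    0.1 -32. ] [34 33 31]
230 [ 31.4   0.3 -39.6] [32 31 30]
240 [ 30.6   0.1 -45.6] [33 30 30]
250 [ 28.   -0.1 -47.7] [35 32 31]
260 [ 24.4  -0.1 -48.1] [37 33 32]
270 [ 20.4  -0.1 -47.7] [42 37 34]
280 [ 16.3  -0.1 -47.4] [48 41 38]
290 [ 12.1  -0.1 -47.1] [55 47 42]
300 [  7.2  -0.1 -46.1] [59 50 44]
310 [-88.3   0.   68.6] [243 232 207]
320 [-98.1   0.   69. ] [244 234 209]
330 [-107.5    0.4   68.5] [243 232 207]
340 [-117.7    0.4   68.7] [242 231 205]
360 [  9.6   0.4 -74.7] [36 34 32]
```

>>> servo_tool(
  rows=[
    [[0.06,0,0,0],[0,0,0,0]],
  ],
)

```text
time_s: 13.08
eef_pos: [0.4718, 0.1004, 0.069]
tool_rot: [[0.071, 0.997, 0.001], [0.997, -0.071, 0.0], [0.001, 0.001, -1.0]]
wrist_force: [-5.7, 3.3, 5.5]
finger_gap: 0.618
grasp_force: 65.5
```

>>> servo_tool(
  rows=[
    [[0,0,0,0],[0,0,0,0],[0,0,0,0],[0,0,0,0]],
  ],
  gripper=1,
)

```text
time_s: 13.58
eef_pos: [0.4716, 0.0999, 0.067]
tool_rot: [[0.072, 0.997, 0.001], [0.997, -0.072, -0.001], [-0.001, 0.001, -1.0]]
wrist_force: [-0.5, -0.8, 0.5]
finger_gap: 1.003
grasp_force: 0.0
```

```bash
python3 tilt.py; python3 - <<'E'
from h import *
a=grab_frame("scene")["img"]; w=grab_frame("wrist")["img"]; o=np.hstack([w[:, :],a[:, :]])
cv2.imwrite("pics/st.png",cv2.resize(o,(800,300),interpolation=cv2.INTER_AREA)[:,:,::-1])
E
```

```text
13.575 [-0.5 -0.8  0.5] [-0.07  0.01  0.01] 0.0
190 [32.2 -0.2  3.5] [132 135 117]
200 [31.7 -0.  -9.1] [133 135 116]
210 [ 35.   -0.  -29.6] [32 31 29]
220 [ 34.8  -0.  -38.5] [32 30 29]
230 [ 34.4   0.1 -46. ] [30 29 28]
240 [ 32.2  -0.1 -48.8] [33 31 30]
250 [ 29.    0.1 -49.6] [35 31 30]
260 [ 25.3  -0.1 -49.5] [38 34 32]
270 [ 21.4  -0.1 -49.3] [43 38 35]
280 [ 17.5   0.1 -49.2] [50 43 40]
290 [ 13.4  -0.3 -49. ] [57 49 44]
300 [-77.9   0.   67.2] [243 233 206]
310 [-87.   0.  67.] [243 233 207]
320 [-96.4   0.   66.9] [244 234 209]
330 [-106.3    0.    67.1] [243 233 208]
340 [-116.1   -0.8   67. ] [242 232 207]
360 [  9.6  -0.3 -74.7] [37 34 33]
```

View pics/st.png

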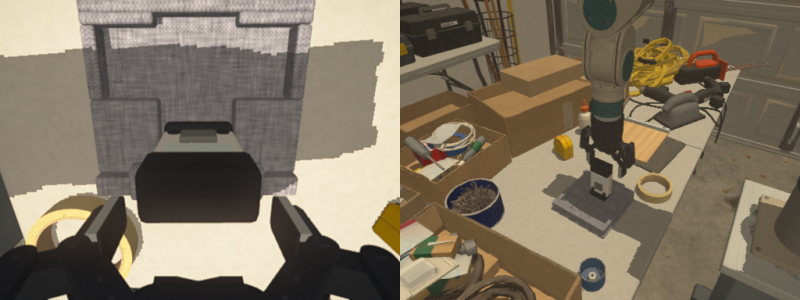

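The meter stands upright in the pocket. The view shows its black rear end at about (198,185) and the fingers clear on both sides. I regrasp nearer the face side.

>>> servo_tool(
  rows=[
    [[0.4,0,-0.16,0],[0.4,0,-0.16,0],[0.42,0,0,0],[0,0,0,0]],
  ],
)

```text
time_s: 14.22
eef_pos: [0.4735, 0.1316, 0.0749]
tool_rot: [[0.07, 0.998, 0.0], [0.998, -0.07, 0.0], [0.0, 0.0, -1.0]]
wrist_force: [-0.3, -0.1, -0.1]
finger_gap: 0.996
grasp_force: 0.0
```

>>> servo_tool(
  rows=[
    [[0,0,0,0],[0,0,0,0],[0,0,0,0],[0,0,0,0],[0,0,0,0],[0,0,0,0]],
  ],
  gripper=-1,
)

```text
time_s: 14.98
eef_pos: [0.4734, 0.1305, 0.0749]
tool_rot: [[0.072, 0.997, -0.0], [0.997, -0.072, -0.0], [-0.0, -0.0, -1.0]]
wrist_force: [-0.9, 0.2, 3.2]
finger_gap: 0.627
grasp_force: 63.5
```

```bash
python3 tilt.py
```

```text
14.975 [-0.9  0.2  3.2] [-0.11  0.14 -0.03] 63.483512196689844
190 [10.9  0.1 68.9] [108 102  99]
200 [ 7.7  0.1 57.5] [36 34 33]
210 [ 2.2 -0.2 53.5] [67 62 56]
220 [ 7.5 -0.2 24.6] [70 68 61]
230 [ 4.3  0.  18.3] [89 85 77]
240 [4.6 0.  5.8] [125 127 113]
250 [ 4.8 -0.5 -5.1] [127 129 115]
260 [  9.1  -0.3 -21.9] [31 30 28]
270 [  9.2   0.3 -29.8] [29 27 26]
280 [  9.3   0.1 -36.9] [27 26 25]
290 [  7.2   0.1 -40.3] [31 29 28]
300 [  3.5   0.1 -41.1] [31 29 28]
310 [ -1.    0.1 -41.2] [33 29 29]
320 [ -5.5  -0.3 -41.2] [34 30 29]
330 [-10.1   0.3 -41.4] [34 31 30]
360 [  9.5   0.8 -74.6] [30 28 29]
```

>>> servo_tool(
  rows=[
    [[0,0,0,0],[0,0,0,0],[0,0,0,0],[0,0,0,0]],
  ],
  gripper=0.7,
)

```text
time_s: 15.52
eef_pos: [0.4734, 0.1307, 0.0748]
tool_rot: [[0.072, 0.997, -0.0], [0.997, -0.072, 0.0], [0.0, -0.0, -1.0]]
wrist_force: [0.6, -0.4, -0.0]
finger_gap: 0.847
grasp_force: 0.0
```

```bash
python3 tilt.py
```

```text
15.525 [ 0.6 -0.4 -0. ] [ 0.02 -0.02 -0.04] 0.0
190 [11.   0.1 68.9] [106 100  97]
200 [ 7.5  0.1 58. ] [34 32 32]
210 [ 2.2  0.1 53.5] [45 41 39]
220 [ 6.8  0.  26.2] [68 65 59]
230 [ 4.3  0.  18.2] [87 83 75]
240 [3.5 0.5 7.8] [125 125 111]
250 [ 3.6 -0.  -2.9] [125 125 111]
260 [  7.7  -0.  -19.4] [31 30 28]
270 [  7.7   0.2 -27.3] [29 27 26]
280 [  7.8  -0.3 -34.6] [28 27 26]
290 [  6.7  -0.1 -39.5] [31 29 28]
300 [  3.5   0.1 -41.2] [33 30 29]
310 [ -1.1  -0.1 -41.1] [33 31 29]
320 [ -5.5   0.1 -41.3] [35 31 30]
330 [-10.2   0.1 -41.3] [35 31 30]
340 [-15.5  -0.1 -40.7] [26 24 23]
360 [  9.6   2.7 -74.7] [30 28 28]
```

>>> servo_tool(
  rows=[
    [[0.16,0,0,0],[0,0,0,0]],
  ],
)

```text
time_s: 15.82
eef_pos: [0.4737, 0.1349, 0.0748]
tool_rot: [[0.072, 0.997, 0.0], [0.997, -0.072, 0.0], [0.0, 0.0, -1.0]]
wrist_force: [0.6, 0.3, 1.2]
finger_gap: 0.85
grasp_force: 0.0
```

>>> servo_tool(
  rows=[
    [[0,0,0,0],[0,0,0,0],[0,0,0,0],[0,0,0,0],[0,0,0,0]],
  ],
  gripper=-1,
)

```text
time_s: 16.45
eef_pos: [0.4737, 0.1347, 0.0751]
tool_rot: [[0.072, 0.997, 0.0], [0.997, -0.072, 0.0], [0.0, 0.0, -1.0]]
wrist_force: [-1.4, 0.0, 3.0]
finger_gap: 0.623
grasp_force: 64.8
```

```bash
python3 tilt.py | sed -n '1p;8,$p'
```

```text
16.45 [-1.4  0.   3. ] [0.02 0.39 0.01] 64.7894624993205
250 [-0.4 -0.   4.5] [124 124 110]
260 [-0.4 -0.  -5.5] [126 125 111]
270 [  3.7   0.2 -20.9] [30 28 27]
280 [  3.7  -0.1 -28.5] [27 25 25]
290 [  3.8  -0.1 -35.4] [25 24 24]
300 [  2.5   0.1 -39.9] [28 26 26]
310 [ -1.1   0.1 -41. ] [28 26 25]
320 [ -5.9   0.1 -40.8] [28 26 26]
330 [-10.5   0.3 -41. ] [28 26 26]
340 [-15.2   0.1 -41. ] [28 25 25]
360 [  9.7   0.4 -74.8] [27 26 27]
```

>>> servo_tool(
  rows=[
    [[0,0,-0.24,0],[-0.18,0,-0.04,0],[-0.18,0,-0.05,0],[-0.19,0,-0.04,0],[-0.19,0,-0.02,0],[-0.21,0,0,0],[-0.22,0,0,0],[-0.22,0,0.02,0],[0,0,0,0]],
  ],
)

```text
time_s: 17.62
eef_pos: [0.4716, 0.103, 0.0846]
tool_rot: [[0.071, 0.997, 0.001], [0.997, -0.071, 0.009], [0.009, 0.0, -1.0]]
wrist_force: [0.1, 8.8, 1.6]
finger_gap: 0.625
grasp_force: 63.6
```

```bash
python3 tilt.py | sed -n '1p;4,$p'
```

```text
17.625 [0.1 8.8 1.6] [2.22 0.14 0.  ] 63.57604002580047
210 [17.7  0.  14.2] [158 146 128]
220 [15.4 -0.2  6.3] [168 169 151]
230 [13.   0.  -0.1] [168 170 151]
240 [10.5  0.2 -5.8] [168 169 150]
250 [  9.9  -0.  -14.6] [101  94  83]
260 [  8.7  -0.  -21.1] [40 38 35]
270 [  6.7  -0.  -25.7] [36 34 32]
280 [  4.8   0.1 -30.1] [33 31 29]
290 [  3.1  -0.1 -34.5] [31 29 27]
300 [  1.4   0.1 -38.4] [31 29 28]
310 [ -1.9  -0.1 -40. ] [35 32 31]
320 [ -8.   -0.1 -38.3] [33 30 28]
330 [-15.5  -0.3 -35.3] [32 30 28]
360 [  9.7  -1.6 -74.8] [29 27 28]
```

>>> servo_tool(
  rows=[
    [[-0.2,0,0,0],[-0.2,0,0.02,0],[-0.2,0,0.04,0],[-0.2,0,0.06,0],[-0.2,0,0.07,0],[-0.2,0,0.08,0],[-0.15,0,0.08,0],[0,0,0,0]],
  ],
)

```text
time_s: 18.68
eef_pos: [0.4693, 0.0694, 0.0757]
tool_rot: [[0.071, 0.998, 0.001], [0.997, -0.071, 0.009], [0.009, 0.001, -1.0]]
wrist_force: [0.8, 8.8, 0.1]
finger_gap: 0.623
grasp_force: 63.5
```

```bash
python3 tilt.py | sed -n '1p;2,$p'
```

```text
18.675 [0.8 8.8 0.1] [ 2.25 -0.08  0.02] 63.5414719954133
190 [33.9  0.  -1.7] [205 208 182]
200 [30.2  0.  -5. ] [205 209 183]
210 [26.5  0.2 -8.2] [206 209 183]
220 [ 23.   -0.  -11.3] [205 209 183]
230 [ 19.6  -0.2 -14.3] [205 209 182]
240 [ 15.9  -0.  -16.6] [171 159 140]
250 [ 15.   -0.2 -24. ] [50 49 43]
260 [ 12.   -0.  -26.7] [45 43 39]
270 [  9.    0.2 -29.4] [40 39 35]
280 [  6.   -0.1 -32. ] [38 36 33]
290 [  3.2   0.1 -34.5] [37 35 32]
300 [  0.4  -0.1 -37. ] [38 35 32]
310 [ -2.9  -0.1 -38.8] [38 35 32]
320 [-102.8    0.    74.5] [231 218 187]
330 [-112.8    0.9   74.5] [227 214 184]
340 [-118.2   -1.6   69.2] [57 52 45]
360 [  9.6   0.5 -74.7] [27 25 26]
```

Elevation is about 41° with the rear pointing at the stop side. I lift it clear and measure the strip edge precisely from both fixed cameras.

>>> servo_tool(
  rows=[
    [[0,0,-0.6,0],[0,0,-1,0],[0,0,-1,0],[0,0,-1,0],[0,0,0,0]],
  ],
)

```text
time_s: 19.35
eef_pos: [0.4707, 0.0658, 0.1677]
tool_rot: [[0.072, 0.997, 0.005], [0.997, -0.072, -0.001], [-0.001, 0.005, -1.0]]
wrist_force: [-0.2, 0.2, -2.8]
finger_gap: 0.621
grasp_force: 63.4
```

```bash
cat > stop.py <<'E'
from h import *
for n in ("top","scene"):
    f=grab_frame(n); R=np.array(f["R"]);t=np.array(f["t"]);K=np.array(f["mtx"]); W,ok=world(f)
    hsv=cv2.cvtColor(f["img"],cv2.COLOR_RGB2HSV); m=((hsv[...,1]>70)&(hsv[...,0]<28)).astype(np.uint8)
    P=R@np.array([.508,-.155,.018])+t; c=(K@P)[:2]/P[2]
    k,l,s,cc=cv2.connectedComponentsWithStats(m); i=l[int(c[1]),int(c[0])]; b=(l==i)
    cnt=max(cv2.findContours(b.astype(np.uint8),cv2.RETR_EXTERNAL,cv2.CHAIN_APPROX_NONE)[0],key=len)[:,0].astype(float)
    r=np.c_[(cnt[:,0]-K[0,2])/K[0,0],(cnt[:,1]-K[1,2])/K[1,1],np.ones(len(cnt))]@R; o=-R.T@t
    X=o+r*((.018-o[2])/r[:,2])[:,None]
    e=X[(X[:,1]<-.225)&(X[:,0]>.43)&(X[:,0]<.585)]; p=np.polyfit(e[:,0],e[:,1],1); d=np.abs(np.polyval(p,e[:,0])-e[:,1]); e=e[d<.004]; p=np.polyfit(e[:,0],e[:,1],1)
    print(n,s[i],"inner edge y at x=.508:",np.polyval(p,.508)*1000,"angle",np.degrees(np.arctan(p[0])),"x-range",X[:,0].min(),X[:,0].max(),"ymax",np.percentile(X[:,1],97), "px half", K[0,0])
    q=ok&(W[...,2]>.026)&(W[...,2]<.036)&(W[...,1]<-.225)&(W[...,1]>-.28)&(W[...,0]>.43)&(W[...,0]<.58)
    print(np.percentile(W[q][:,1],[2,5,50,95,98])*1000,q.sum())
E
python3 stop.py; python3 tilt.py | sed -n '1p;3,10p'
```

```text
top [ 290  168   86   82 6882] inner edge y at x=.508: -242.5658855805139 angle -0.029082556407888094 x-range 0.41614010109279687 0.5985365909735053 ymax -0.054636927591095175 px half 395.17031512790237
[-263.54148356 -258.48473564 -249.05773958 -242.39840645 -242.06537449] 486
scene [ 276  154   80  107 4068] inner edge y at x=.508: -247.64004964450095 angle -0.442292993782901 x-range 0.3075456642993906 0.5615023425838116 ymax 0.08646334011112067 px half 367.7502056824732
[-265.6409771  -261.03409605 -247.09072627 -242.24167805 -241.35509332] 160
19.45 [-0.1  0.9 -1.7] [ 0.    0.04 -0.03] 63.38678866624832
200 [30.   0.  -4.6] [183 187 164]
210 [26.4 -0.  -7.9] [183 187 164]
220 [ 22.9  -0.  -11.1] [183 187 164]
230 [ 19.6   0.2 -14.3] [183 186 164]
240 [ 15.8  -0.  -16.5] [154 143 125]
250 [ 15.    0.2 -23.9] [44 43 38]
260 [ 11.9   0.2 -26.6] [40 38 34]
270 [  8.9  -0.1 -29.3] [36 33 30]
```

>>> servo_tool(
  rows=[
    [[0,0,0,-0.79],[-1,0.15,0,0],[-1,0.15,0,0],[-1,0.15,0,0],[-1,0.15,0,0],[-1,0.15,0.2,0],[-1,0.15,0.4,0],[-1,0.15,0.6,0],[-1,0.15,0.6,0],[-1,0.15,0.6,0],[-1,0.15,0.6,0],[-0.1,0,0,0]],
  ],
)

```text
time_s: 21.0
eef_pos: [0.5036, -0.1868, 0.0876]
tool_rot: [[0.005, 1.0, -0.004], [1.0, -0.005, 0.002], [0.002, -0.004, -1.0]]
wrist_force: [-0.7, 0.8, -1.6]
finger_gap: 0.624
grasp_force: 63.4
```

```bash
python3 tilt.py; python3 - <<'E'
from h import *
a=grab_frame("scene")["img"]; w=grab_frame("wrist")["img"]; o=np.hstack([w,cv2.resize(a[100:260,220:433],(512,384))])
cv2.imwrite("pics/b1.png",cv2.resize(o,(800,300),interpolation=cv2.INTER_AREA)[:,:,::-1])
E
```

```text
21.0 [-0.7  0.8 -1.6] [-0.   -0.02  0.  ] 63.42537648975849
190 [33.7 -0.5 -1.3] [206 205 179]
200 [30.   0.2 -4.6] [177 178 156]
210 [26.4 -0.  -7.9] [176 178 156]
220 [ 23.   -0.  -11.1] [176 177 156]
230 [ 19.5  -0.  -14.2] [175 176 155]
240 [ 15.8  -0.  -16.3] [146 135 118]
250 [ 15.   -0.  -23.8] [44 42 37]
260 [ 11.9   0.2 -26.6] [39 37 32]
270 [  9.    0.1 -29.5] [35 32 28]
280 [  6.   -0.1 -31.9] [31 29 26]
290 [  3.1   0.1 -34.4] [31 28 25]
300 [  0.4   0.1 -37. ] [31 28 26]
310 [ -2.7  -0.1 -39. ] [32 29 26]
320 [-113.5    0.    87.1] [200 185 158]
330 [-86.1  -9.7  44.4] [43 40 35]
340 [-92.  -12.8  41.2] [55 50 43]
350 [-96.9 -16.5  37.1] [56 51 45]
360 [  9.5   1.4 -74.6] [22 21 21]
```

View pics/b1.png

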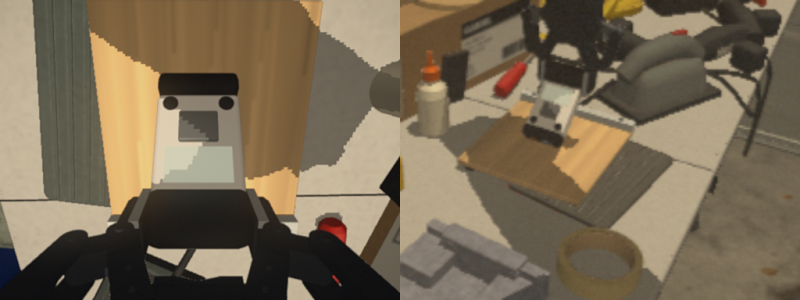

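The meter is face up at 41°, its nose over the board and its rear toward the strip. I put the nose edge down and swing the rear down about it.

>>> servo_tool(
  rows=[
    [[0,0,0.3,0],[0,0,0.25,0],[0,0,0.12,0],[-0.18,0,0.15,0],[-0.18,0,0.15,0],[-0.18,0,0.16,0],[-0.14,0,0.16,0],[-0.13,0,0.17,0],[-0.13,0,0.17,0],[0,0,0,0]],
  ],
)

```text
time_s: 22.4
eef_pos: [0.5058, -0.21, 0.0501]
tool_rot: [[0.003, 1.0, 0.001], [1.0, -0.003, 0.001], [0.001, 0.001, -1.0]]
wrist_force: [-0.9, 1.1, 3.7]
finger_gap: 0.626
grasp_force: 64.5
```

```bash
python3 tilt.py
```

```text
22.4 [-0.9  1.1  3.7] [0.7  0.29 0.07] 64.49152177199721
190 [ 37.5  -0.  -12.9] [213 217 191]
200 [ 33.7  -0.  -14.8] [188 193 169]
210 [ 30.   -0.  -16.8] [190 192 169]
220 [ 26.2  -0.  -18.7] [189 193 169]
230 [ 22.4   0.2 -20.4] [190 194 170]
240 [ 18.3  -0.2 -21.4] [148 138 121]
250 [ 16.8  -0.  -27.3] [46 46 40]
260 [ 13.6  -0.  -29.5] [41 41 37]
270 [ 10.1   0.1 -31.3] [36 35 32]
280 [  6.7  -0.1 -33. ] [33 32 29]
290 [  3.2  -0.1 -34.6] [32 30 27]
300 [ -0.2  -0.1 -36.2] [32 30 27]
310 [ -3.5  -0.1 -37.9] [33 30 28]
320 [-81.8  -0.3  49.5] [185 171 146]
330 [-90.8   0.4  49.6] [189 175 150]
340 [-99.8  -0.7  49.5] [190 176 149]
350 [-109.2   -2.3   49.5] [189 174 149]
360 [  9.6  -0.3 -74.8] [20 19 20]
```

>>> servo_tool(
  rows=[
    [[-0.15,0,0.22,0],[-0.15,0,0.23,0],[-0.14,0,0.24,0],[-0.1,0,0.2,0],[-0.08,0,0.2,0],[-0.06,0,0.2,0],[0,0,0,0]],
  ],
)

```text
time_s: 23.32
eef_pos: [0.5058, -0.2263, 0.0175]
tool_rot: [[0.003, 1.0, 0.001], [1.0, -0.003, 0.002], [0.002, 0.001, -1.0]]
wrist_force: [1.3, 4.1, 3.1]
finger_gap: 0.625
grasp_force: 65.0
```

```bash
python3 tilt.py
```

```text
23.325 [1.3 4.1 3.1] [ 1.18 -0.06 -0.03] 65.03413820419155
190 [ 42.3  -0.  -27.5] [193 196 186]
200 [ 38.4   0.2 -28. ] [192 195 181]
210 [ 34.6   0.2 -28.4] [193 195 180]
220 [ 30.5  -0.  -28.7] [193 195 178]
230 [ 26.5   0.2 -29.1] [191 193 176]
240 [ 22.5  -0.  -29.6] [187 189 169]
250 [ 18.2   0.2 -29.8] [86 80 70]
260 [ 16.1  -0.1 -33.7] [42 41 38]
270 [ 12.3  -0.3 -34.6] [37 36 32]
280 [  8.1  -0.1 -35.2] [31 30 27]
290 [  3.9   0.1 -35.5] [28 27 24]
300 [ -0.4  -0.1 -36. ] [27 25 23]
310 [ -4.7  -0.1 -36.5] [27 24 22]
320 [-10.1  -0.1 -35.8] [112 106  94]
330 [-61.7   0.2  16.8] [183 169 144]
340 [-69.4   0.2  17. ] [185 170 145]
350 [-77.4   0.3  17.2] [184 169 145]
360 [  9.7  -2.  -74.8] [19 18 19]
```

>>> servo_tool(
  rows=[
    [[-0.02,0,0.12,0],[-0.02,0,0.12,0],[-0.01,0,0.1,0],[0,0,0,0]],
  ],
)

```text
time_s: 23.88
eef_pos: [0.5059, -0.2273, 0.0143]
tool_rot: [[0.002, 1.0, 0.001], [1.0, -0.002, 0.002], [0.002, 0.001, -1.0]]
wrist_force: [-10.7, 9.9, 41.8]
finger_gap: 0.624
grasp_force: 84.9
```

```bash
python3 tilt.py | sed -n '1,4p;9,15p'
```

```text
23.875 [-10.7   9.9  41.8] [ 2.9   2.49 -0.04] 84.90286803804338
190 [ 42.7   0.2 -28.9] [192 194 179]
200 [ 38.8  -0.4 -29.1] [192 195 178]
210 [ 35.   -0.  -29.5] [192 194 177]
260 [ 16.2  -0.1 -34. ] [43 42 38]
270 [ 12.6  -0.1 -35.2] [36 36 32]
280 [  8.3   0.1 -35.4] [31 31 28]
290 [  4.    0.1 -35.8] [28 26 24]
300 [ -0.4  -0.1 -36. ] [27 25 23]
310 [ -4.9   0.1 -36.3] [27 24 22]
320 [-10.4   0.1 -35.4] [100  95  84]
```

>>> servo_tool(
  rows=[
    [[0,0,-0.22,0],[0,0,0,0]],
  ],
)

```text
time_s: 24.18
eef_pos: [0.5061, -0.2295, 0.015]
tool_rot: [[0.003, 1.0, 0.001], [1.0, -0.003, -0.003], [-0.003, 0.001, -1.0]]
wrist_force: [-1.0, -1.6, 4.9]
finger_gap: 0.623
grasp_force: 65.0
```

>>> servo_tool(
  rows=[
    [[0,0,0,0],[0,0,0,0],[0,0,0,0],[0,0,0,0]],
  ],
  gripper=0.6,
)

```text
time_s: 24.68
eef_pos: [0.5051, -0.228, 0.0139]
tool_rot: [[0.003, 1.0, -0.001], [1.0, -0.003, 0.0], [0.0, -0.001, -1.0]]
wrist_force: [-0.7, -0.4, -0.4]
finger_gap: 0.806
grasp_force: 0.0
```

```bash
python3 tilt.py | sed -n '1,15p'
```

```text
24.675 [-0.7 -0.4 -0.4] [0.03 0.01 0.01] 0.0
190 [ 41.5  -0.  -25.1] [139 129 113]
200 [ 37.7  -0.  -26. ] [191 194 172]
210 [ 33.5  -0.  -25.9] [191 194 170]
220 [ 29.4   0.2 -25.9] [190 193 169]
230 [ 25.    0.2 -25.9] [188 192 168]
240 [ 20.6   0.2 -26. ] [187 190 166]
250 [ 15.6  -0.  -25.1] [139 130 113]
260 [ 13.3   0.2 -29. ] [42 41 36]
270 [  9.4  -0.1 -30.1] [37 36 32]
280 [  4.8   0.1 -30.1] [34 32 28]
290 [  0.1   0.1 -30.1] [32 30 27]
300 [ -4.9  -0.1 -30. ] [32 30 27]
310 [ -9.8  -0.3 -30.1] [33 31 27]
320 [-26.6  -0.1 -16.2] [202 192 170]
```

The meter lies flat and face up (face measured at z = 44 mm) with its rear at the strip. I lift off, shut the fingers, and measure from above.

>>> servo_tool(
  rows=[
    [[0,0,-0.4,0],[0,0,-1,0],[0,0,-1,0],[0,0,-1,0],[0,0,-1,0],[1,0,-1,0],[1,0,0,0],[1,0,0,0],[0.9,0,0,0],[1,0,0,0],[0,0,0,0]],
  ],
  gripper=0.6,
)

```text
time_s: 26.1
eef_pos: [0.5055, -0.1044, 0.15]
tool_rot: [[0.001, 1.0, 0.0], [1.0, -0.001, -0.0], [-0.0, 0.0, -1.0]]
wrist_force: [-0.6, -1.1, 0.1]
finger_gap: 0.798
grasp_force: 0.0
```

```bash
cat > rear.py <<'E'
from h import *
s=get_state(); f=grab_frame("wrist"); save(f,"r%d"%int(s["time_s"]*10)); T=np.array(f["hand_eye"]);K=np.array(f["mtx"]);R=np.array(s["tool_rot"]);p=np.array(s["eef_pos"]); W,ok=world(f,s)
print(s["time_s"],p,np.round(s["wrist_force"],1))
g=cv2.cvtColor(f["img"],cv2.COLOR_RGB2HSV)
def cast(u,v,z):
    r=R@(T[:3,:3]@np.array([(u-K[0,2])/K[0,0],(v-K[1,2])/K[1,1],1])); o=R@T[:3,3]+p
    return np.round((o+r*(z-o[2])/r[2])*1000,1)
E
cat > r1.py <<'E'
from rear import *
print("pics/r%d.png"%int(s["time_s"]*10))
E
python3 r1.py
```

```text
26.1 [ 0.50554029 -0.10441915  0.14996918] [-0.6 -1.1  0.1]
pics/r261.png
```

View pics/r261.png

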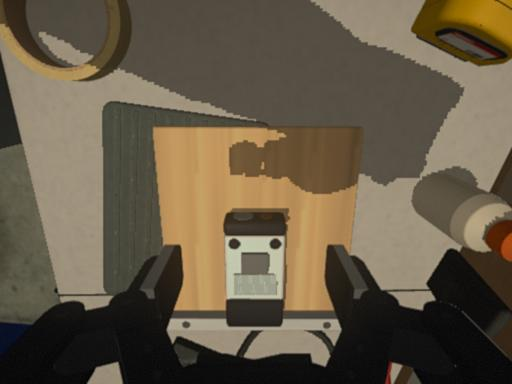

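The picture shows the meter lying face up: nose edge at row 212, rear edge at row 326, strip at rows 313–330, and key at about (255,263). All bystanders are in place.

```bash
python3 - <<'E'
from rear import *
for n,u,v,z in (("noseL",224,214,.044),("noseR",286,214,.044),("rearL",226,326,.044),("rearR",283,326,.044),("stripL",200,312,.030),("stripR",315,310,.030),("stripL18",200,312,.018),("key",255,263,.0435)): print(n,cast(u,v,z))
b=f["img"][:,:,0].astype(int)
print("col255",b[205:222,255].tolist(),b[295:335,255].tolist()); print("col200",b[300:335,200].tolist()); print("col310",b[300:335,310].tolist())
q=W[255:272,246:264]; print("key z",np.median(q.reshape(-1,3),0)*1000)
for v in (216,225,300,310,318): print(v,b[v,215:296:1].tolist())
E
```

```text
26.15 [ 0.50584567 -0.10532556  0.14995157] [-0.4 -0.2 -0.2]
noseL [ 481.4 -127.5   44. ]
noseR [ 533.1 -127.7   44. ]
rearL [ 479.8 -241.5   44. ]
rearR [ 533.6 -241.8   44. ]
stripL [ 453.3 -236.8   30. ]
stripR [ 566.1 -235.    30. ]
stripL18 [ 450.9 -246.5   18. ]
key [ 507.2 -174.3   43.5]
col255 [192, 184, 137, 108, 109, 104, 72, 51, 49, 50, 49, 51, 51, 51, 51, 52, 53] [194, 192, 160, 93, 46, 44, 46, 48, 50, 48, 49, 48, 48, 48, 47, 47, 46, 45, 43, 44, 44, 46, 44, 43, 43, 43, 40, 38, 37, 34, 81, 156, 177, 164, 102, 49, 42, 45, 47, 43]
col200 [193, 193, 193, 192, 193, 193, 193, 193, 197, 187, 125, 76, 71, 73, 72, 72, 73, 101, 155, 173, 176, 174, 175, 173, 173, 173, 173, 172, 172, 156, 156, 157, 158, 157, 158]
col310 [193, 193, 192, 193, 193, 193, 193, 197, 188, 138, 92, 74, 73, 74, 73, 73, 71, 90, 142, 167, 169, 169, 169, 170, 168, 169, 170, 173, 162, 103, 52, 78, 137, 161, 161]
key z [ 506.37365916 -174.38335465   43.54195438]
216 [187, 186, 187, 188, 189, 190, 190, 192, 183, 127, 68, 54, 53, 54, 54, 53, 54, 56, 67, 72, 74, 76, 72, 69, 69, 68, 68, 68, 68, 67, 67, 68, 70, 72, 71,
[... 887 characters left out ...]
92, 193]
310 [120, 120, 121, 120, 120, 120, 120, 120, 122, 118, 87, 53, 43, 45, 48, 47, 47, 49, 47, 48, 46, 46, 48, 47, 49, 46, 46, 49, 46, 48, 47, 48, 47, 45, 46, 46, 47, 46, 46, 47, 47, 48, 46, 47, 46, 45, 47, 45, 47, 45, 46, 46, 45, 47, 47, 46, 46, 46, 46, 47, 47, 47, 45, 46, 47, 43, 41, 52, 83, 89, 87, 87, 86, 88, 87, 88, 89, 88, 91, 93, 93]
318 [148, 150, 148, 149, 147, 147, 148, 148, 150, 154, 144, 82, 40, 39, 42, 43, 42, 44, 44, 44, 43, 44, 42, 42, 44, 43, 42, 44, 43, 41, 44, 42, 43, 41, 42, 41, 43, 44, 42, 42, 43, 42, 42, 44, 41, 44, 40, 44, 43, 44, 43, 42, 42, 42, 43, 44, 44, 43, 43, 42, 43, 43, 43, 43, 44, 41, 39, 77, 135, 146, 144, 143, 144, 143, 142, 142, 142, 142, 142, 143, 142]
```

>>> servo_tool(
  rows=[
    [[0,0.04,0,0],[0,0,0.8,0],[0,0,1,0],[0,0,1,0],[0,0,1,0],[0,0,0.6,0],[0,0,0.3,0],[0,0,0,0]],
  ],
  gripper=-1,
)

```text
time_s: 27.2
eef_pos: [0.5067, -0.1058, 0.0317]
tool_rot: [[0.003, 1.0, -0.0], [1.0, -0.003, 0.0], [0.0, -0.0, -1.0]]
wrist_force: [-0.1, -1.0, 0.0]
finger_gap: -0.002
grasp_force: 0.0
```

>>> servo_tool(
  rows=[
    [[-0.12,0,0,0],[-0.12,0,0,0],[-0.08,0,0,0],[-0.08,0,0,0],[-0.08,0,0,0],[0,0,0,0]],
  ],
)

```text
time_s: 27.95
eef_pos: [0.5067, -0.1177, 0.0318]
tool_rot: [[0.003, 1.0, -0.0], [1.0, -0.003, 0.0], [0.0, -0.0, -1.0]]
wrist_force: [-0.7, -0.6, -0.9]
finger_gap: 0.0
grasp_force: 0.0
```

>>> servo_tool(
  rows=[
    [[-0.06,0,0,0],[-0.04,0,0,0],[-0.04,0,0,0],[0,0,0,0]],
  ],
)

```text
time_s: 28.45
eef_pos: [0.5067, -0.1211, 0.0318]
tool_rot: [[0.003, 1.0, 0.0], [1.0, -0.003, 0.0], [0.0, 0.0, -1.0]]
wrist_force: [-0.2, -0.3, -0.5]
finger_gap: 0.003
grasp_force: 0.0
```

>>> servo_tool(
  rows=[
    [[-0.04,0,0,0],[-0.04,0,0,0],[0,0,0,0]],
  ],
)

```text
time_s: 28.82
eef_pos: [0.5066, -0.1226, 0.0318]
tool_rot: [[0.003, 1.0, 0.0], [1.0, -0.003, 0.001], [0.001, 0.0, -1.0]]
wrist_force: [-1.0, 2.0, 0.8]
finger_gap: -0.004
grasp_force: 1.0
```

>>> servo_tool(
  rows=[
    [[-0.04,0,0,0],[-0.04,0,0,0],[0,0,0,0]],
  ],
)

```text
time_s: 29.2
eef_pos: [0.5066, -0.1227, 0.0319]
tool_rot: [[0.002, 1.0, 0.001], [1.0, -0.002, 0.006], [0.006, 0.001, -1.0]]
wrist_force: [1.0, 6.9, 3.3]
finger_gap: 0.004
grasp_force: 4.0
```

>>> servo_tool(
  rows=[
    [[-0.04,0,0,0],[-0.04,0,0,0],[0,0,0,0]],
  ],
)

```text
time_s: 29.58
eef_pos: [0.5066, -0.1228, 0.0319]
tool_rot: [[0.001, 1.0, 0.001], [1.0, -0.001, 0.01], [0.01, 0.001, -1.0]]
wrist_force: [1.2, 13.8, 4.6]
finger_gap: -0.001
grasp_force: 6.5
```

The meter is firm against the strip (13.8 N with no motion). Now the key.

>>> servo_tool(
  rows=[
    [[0.4,0,0,0],[0,0,-1,0],[0,0,-0.7,0],[-0.8,0,0,0],[-0.8,0,0,0],[-0.7,0,0,0],[0,0,0.6,0],[0,0,0.5,0],[0,0,0,0]],
  ],
)

```text
time_s: 30.7
eef_pos: [0.5046, -0.1733, 0.0447]
tool_rot: [[0.003, 1.0, -0.004], [1.0, -0.003, 0.002], [0.002, -0.004, -1.0]]
wrist_force: [0.1, -0.5, 0.3]
finger_gap: -0.0
grasp_force: 0.0
```

```bash
python3 -c "
from h import *
s=get_state();print(s['eef_pos'],s['wrist_force'])"; python3 stop.py | head -1
```

```text
[ 0.50464541 -0.1733352   0.0446548 ] [ 0.14105493 -0.50029255  0.34361138]
top [     0      0    512    384 125563] inner edge y at x=.508: -543.7082422836842 angle -3.7592000254415403 x-range 0.12796234605280415 0.8191961671384336 ymax 0.5964410065402576 px half 395.17031512790237Traceback (most recent call last):
  File "stop.py", line 13, in <module>
    print(np.percentile(W[q][:,1],[2,5,50,95,98])*1000,q.sum())
          ~~~~~~~~~~~~~^^^^^^^^^^^^^^^^^^^^^^^^^^
    return _quantile_unchecked(
        a, q, axis, out, overwrite_input, method, keepdims, weights)
    return _ureduce(a,
                    func=_quantile_ureduce_func,
    ...<5 lines>...
                    overwrite_input=overwrite_input,
                    method=method)
    r = func(a, **kwargs)
    result = _quantile(arr,
                       quantiles=q,
    ...<2 lines>...
                       out=out,
                       weights=wgt)
    slices_having_nans = np.isnan(arr[-1, ...])
                                  ~~~^^^^^^^^^
IndexError: index -1 is out of bounds for axis 0 with size 0
```

>>> servo_tool(
  rows=[
    [[0,0,0.08,0],[0,0,0.06,0],[0,0,0.06,0],[0,0,0.04,0],[0,0,0,0]],
  ],
)

```text
time_s: 31.38
eef_pos: [0.5068, -0.1744, 0.0411]
tool_rot: [[0.003, 1.0, 0.001], [1.0, -0.003, 0.0], [0.0, 0.001, -1.0]]
wrist_force: [-0.4, 1.1, 2.1]
finger_gap: -0.004
grasp_force: 1.1
```

>>> servo_tool(
  rows=[
    [[0,0,0.05,0],[0,0,0.05,0],[0,0,0,0],[0,0,0,0]],
  ],
)

```text
time_s: 31.88
eef_pos: [0.5069, -0.1745, 0.0399]
tool_rot: [[0.003, 1.0, 0.001], [1.0, -0.003, 0.0], [0.0, 0.001, -1.0]]
wrist_force: [-2.6, 2.9, 13.0]
finger_gap: 0.002
grasp_force: 6.0
```

The key is bottomed: 13 N at z = 39.9 mm, which is the full 3.5 mm of travel. I release straight up and check.

>>> servo_tool(
  rows=[
    [[0,0,-0.1,0],[0,0,-0.2,0],[0,0,-0.6,0],[0,0,-1,0],[0,0,-1,0],[1,0,-1,0],[1,0,0,0],[1,0,0,0],[0,0,0,0],[0,0,0,0]],
  ],
)

```text
time_s: 33.12
eef_pos: [0.5069, -0.1001, 0.1361]
tool_rot: [[0.003, 1.0, 0.0], [1.0, -0.003, -0.001], [-0.001, 0.0, -1.0]]
wrist_force: [-0.2, 0.2, -0.3]
finger_gap: 0.003
grasp_force: 0.0
```

```bash
python3 - <<'E'
from rear import *
b=f["img"][:,:,0].astype(int); H,Wd=b.shape
# key height and meter face height near their projected pixels
def px(X):
    c=np.linalg.inv(T)@np.r_[R.T@(np.array(X)-p),1]; return (K@c[:3]/c[2])[:2]
for n,X in dict(key=(.5068,-.1745,.0435),rear=(.5068,-.230,.044),rearedge=(.5068,-.2435,.044),strip=(.45,-.243,.030)).items():
    u,v=px(X).astype(int); q=W[max(v-3,0):v+4,u-4:u+5].reshape(-1,3); print(n,u,v,np.round(np.median(q,0)*1000,1) if len(q) else None)
u,v=px((.5068,-.2435,.044)).astype(int); print(b[v-12:v+12,u].tolist()); print([cast(u,v+d,.044)[1] for d in (-4,0,4)])
E
ls pics
```

```text
33.125 [ 0.50686036 -0.10011933  0.13614512] [-0.2  0.2 -0.3]
key 253 277 [506.6 -89.4 173.2]
rear 253 331 [ 506.1 -229.9   44.1]
rearedge 253 343 [ 506.  -256.8   30.2]
strip 194 331 [490.9 -83.  208.3]
[26, 26, 24, 24, 27, 24, 25, 22, 19, 26, 89, 163, 170, 103, 39, 29, 37, 40, 40, 37, 45, 89, 135, 152]
[np.float64(-238.8), np.float64(-243.4), np.float64(-247.9)]
a.png
b1.png
g1.png
r261.png
r331.png
scene.png
st.png
top.png
w1.png
```

>>> servo_tool(
  rows=[
    [[1,0,-1,0],[1,0,-1,0],[1,0,-1,0],[0,0,-1,0],[0,0,0,0]],
  ],
  gripper=1,
)

```text
time_s: 33.8
eef_pos: [0.5089, -0.0254, 0.238]
tool_rot: [[0.004, 1.0, 0.005], [1.0, -0.004, -0.001], [-0.001, 0.005, -1.0]]
wrist_force: [0.3, -0.2, -1.1]
finger_gap: 1.001
grasp_force: 0.0
```

```bash
python3 - <<'E'
from rear import *
def px(X):
    c=np.linalg.inv(T)@np.r_[R.T@(np.array(X)-p),1]; return (K@c[:3]/c[2])[:2]
for n,X in dict(key=(.5068,-.1745,.0435),rear=(.5068,-.230,.044)).items():
    u,v=px(X).astype(int); q=W[v-3:v+4,u-4:u+5].reshape(-1,3); print(n,u,v,np.round(np.median(q,0)*1000,1))
cv2.imwrite("pics/fin.png",f["img"][:,:,::-1])
E
```

```text
33.8 [ 0.50885293 -0.02541798  0.23804084] [ 0.3 -0.2 -1.1]
key 251 282 [ 506.4 -173.3   43.6]
rear 251 320 [ 506.  -229.2   44.1]
```

View pics/fin.png

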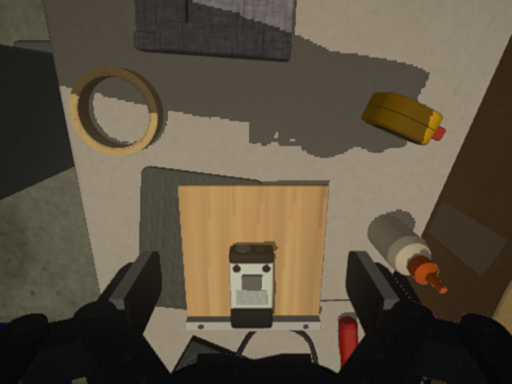

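The final view shows the meter face up, with its rear at about (251,325) square against the strip. The key is out (z = 43.6 mm), and the tape measure, glue bottle and masking tape stand where they were. I hand the job in.

```bash
python3 -c "
from bench import *
print(job_done())"
```

```text
the job is handed in; nothing more can be done
None
```

The job is handed in; no verdict came back, but in the last measurement the meter lay face up, square against the stop strip, with the key pressed fully and sprung back, and the bystanders stood where they were.

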